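# Unscrew a fan's blade cap of unknown thread hand and hold it lifted off

### The job

The table fan is tipped up to face the ceiling with its front guard off, so that its blade can be taken out and cleaned. Unscrew the blue cap in the middle of the blade: such caps may have an ordinary or a reverse thread, so try it one way and, if it will not come, the other, then lift it straight off and finish holding it in the gripper, still, above the fan and at least 8 cm above the blade hub, so that I can slide the blade out from under it. Do not let go of the cap at the end, and leave the front guard, the remote control, the mug and the vase where they are.

Things in the scene. Friction and masses are not known exactly. Their poses are not given: they have to be found in the camera images.
- cap: Round blue fluted plastic cap, 40 mm across, 34 mm tall, about 45 g, with a white rib 30 x 5 x 3 mm across its top along its own x axis. Origin at the centre of its underside, z up its axis. It starts screwed home on the hub face. Grip it across its diameter from above. Nothing outside shows the thread's hand: right-hand loosens with growing yaw, left-hand with falling yaw.
- cap_top (a point): Centre of the cap's top face, 34 mm above its underside. Turned the tightening way, the cap comes up against a stop within 0.3 rad and the fingers slip round it. Turned the loosening way it goes easily and rises 14 mm per full turn (2.2 mm per rad, about 1 mm of play); it is off its coarse two-start thread after 3.2 rad, about half a turn. Before that it cannot be pulled off.
- fan_hub (a point): Centre of the flat face of the blade's hub, on the shaft's axis, 145 mm above the table, where the cap's underside rests while screwed home; z up. The hub is 62 mm across. The bare shaft under the cap is 13 mm thick (25 mm over its thread) and stands 18 mm above the hub face.
- fan: White table fan tipped up, its shaft vertical; it stands firm. Origin on the table under the shaft's axis. Its open rear guard is a dish 238 mm across, rim 134 mm above the table, holding a grey-blue five-blade impeller 196 mm across, all below the hub face. A wooden clothes peg on the rim keeps the blade from turning.
- guard: The fan's white round front guard, taken off and lying flat on the table to the robot's right, 238 mm across, 16 mm high. Origin at the centre of its underside. To be left alone.
- remote: A black remote control lying on the table beyond the fan, 175 x 45 x 18 mm, long along its own x axis. Origin at the centre of its underside. To be left alone.
- mug: A blue mug standing beyond the fan, 82 mm across, 92 mm high, handle at its +y. Origin at the centre of its underside. To be left alone.
- vase: A white ceramic vase to the robot's left, 133 mm across and 150 mm high, with green leafy sprigs up to about 320 mm high and 130 mm out from its axis. Origin at the centre of its underside. To be left alone.

How it is judged:
By the outcome, as a careful person would: the job done as asked, in the order asked, and still so for the second after the job is handed in, while the arm keeps its last pose, push and grip.
It also fails if it takes over 48 s, if anything falls off the work surface, if the arm or the gripper's body presses on something with over 40 N, if the wrist force passes 120 N, or if a joint passes its speed limit or range.

### The arm

A 7-joint arm with a two-finger parallel gripper is mounted at the origin on the work surface. World frame = base frame: x ahead of the robot, y to its left, z up, the work surface at z = 0. Lengths are in m, angles in rad, forces in N, time in s.
With the tool pointing down it reaches from about 0.4 to 0.875 m from the base axis. Payload 19.3 kg.
Tool frame: the origin (TCP) lies on the front face of the gripper's body, between the roots of the fingers; the fingertips stand env.tip_reach ahead of it and the grasp point (between the pads) lies 54 mm ahead of it (env.tip_reach is the distance from the TCP to the fingertips, in m); z points along the fingers, y is the line along which they close (so a half turn about z gives the same grasp; the last joint's range is limited). The gripper opens to 85 mm and grips with 20 to 120 N. Pads are 22 mm wide; open, the fingers measure 114 mm over their backs; the gripper's body (76 mm by 85 mm) begins 54 mm behind the grasp point. The pads swing forward as they close: fully open they stand 13 mm farther back than shut.
Start: joints at [-1.232, 0.521, -0.036, 1.599, 0.021, 1.021, -0.113], TCP at [0.248, 0.573, 0.304] pointing down, gripper open.
Joint ranges: [-2.91, 2.91], [-0.3, 2.13], [-1.5, 1.42], [0.17, 2.43], [-1.26, 4.41], [0.16, 1.93], [-2.52, 2.52]. Speed limits (rad/s): [1.89, 1.89, 2.39, 2.39, 3.01, 3.01, 3.01].

### API

Orientations are given as a unit quaternion [w, x, y, z].
In Python, from cell import sensors, cams, ticket, env gives the robot as it stands. The module is installed in compiled form; this text tells all that it offers.
- The arm moves only by the tool arm_command, never from a script. Its argument "deltas" is a list of rows, each an object of numbers: "gripper": the closure, from -1 (fully open) to 1 (shut); "tx", "ty", "tz": the shift along the world's x, y, z normalised to -1 to 1, where 1 is 0.2 m; "spin": the turn about the world's z normalised to -1 to 1, where 1 is pi/2 rad. In form: [{"gripper": .., "tx": .., "ty": .., "tz": .., "spin": ..}, ...]. A call has 1 to 10 rows; each row shifts and turns the commanded pose from where the row before left it; what a row does not reach is not made up. A row lasts 1/10 s, in which the tool goes at most 50 mm and 8.59 degrees, less where a joint would pass 70% of its speed; a pose out of reach is approached as far as the arm can. A call with a number of a shift or a turn outside -1 to 1 is refused whole. A call with a gripper value outside its range is refused whole. The fingers move at their own pace and stop on an object; the grip force is fixed at half the most. Time passes only in rows, so rows that do not move let the fingers close. It gives the time, the measured TCP pose, the force, the opening and the grip force at its end, in the units of the state.
- sensors.read_state(): the state, without advancing time (a new reading comes with each control period).
- cams.camera(name): name is "scene" or "top" or "wrist"; returns (picture, depth): 420x560x3 uint8, blue, green, red; 420x560 float32, m along the optical axis (not along the pixel's ray), 0 where there is no reading.
- cams.get_calibration(name): a dict with "K" (3x3 intrinsics, pixels), "rvec" (rotation vector, rad) and "tvec" (3), from world to camera coordinates, as OpenCV has them. Camera axes: x right, y down, z forward; pixel columns grow to the right and rows downward; lengths in m; the calibration is good to about 2 mm. The wrist camera is an equidistant fisheye: a pixel r from the principal point sees the ray r / f radians off the axis. A picture is of the moment at which its call begins: read the wrist's pose just before it. get_calibration takes no time and is no camera call; for the wrist camera it gives the pose at the moment of the call.
- ticket.close_job(): hands the job in; it is judged then, once.
Trained networks look in the newest picture that a camera, given by its name, has taken for a name from the list of things; names that differ only in an ending like _2 or _b are one class to them, and where a whole thing is asked for, a point or a joint stands for the part that bears it (a point fixed in the world has none). Each returns a list of dicts, best first, with "score" (0 to 1); they miss things now and then, are a little off and sometimes report something else, mostly with a low value. They report only what shows in the picture. A call takes as long as a camera call.
- cams.recognise(camera, query): "pixel" ([row, column] in pixels, amid what is visible of it).
- cams.outline_of(camera, query): "pixels" (420x560 bool, what is visible of it) and "pixel" ([row, column] in pixels, amid what is visible of it).
The state is a dict: "time_s": time; "joint_positions": joint angles; "joint_vel": joint speeds; "effort": joint torques, N m; "ee_pos": TCP position; "eef_rot": TCP orientation; "wrist_force": force on the tool from outside, world axes, zero at the start; "ft_torque": the same for the moment, N m; "opening": finger opening in m; "gripper_force": force on a finger pad.
Only numpy, scipy, OpenCV 4.12 (cv2) and the standard library are available. Lean on these libraries where they do the work, as an engineer would, in place of code of your own. Each camera call takes 0.05 s, during which the arm holds its last target. There are 200 camera calls.

## Working session

There is one attempt and no reset: what is moved stays moved. The work goes in short steps, Python scripts to look and compute and a tool call to move; the robot and the scene stay as the last step left them, time stands still between calls to the robot, and variables do not carry over. Pictures are saved under pics/ and viewed, at most 10 in all, crops included, and the job is handed in when it is done.

Besides the shell and the picture viewer there is one more tool, called after "Call:" in YAML: its name, and indented under it one key for each argument. arm_command: Moves the arm, as the interface text tells. Scaled input: -1 to 1 covers 0.2 m each way for a shift and pi/2 rad each way for a turn. Its arguments: {"type":"object","properties":{"deltas":{"type":"array"}},"required":["deltas"]}

```bash
mkdir -p pics; cat > h.py <<'E'
import numpy as np, cv2
from cell import sensors, cams, ticket, env
def world(name, mask, depth):
    c=cams.get_calibration(name); K=np.array(c["K"]); R=cv2.Rodrigues(np.array(c["rvec"],float))[0]; t=np.array(c["tvec"],float).ravel()
    v,u=np.nonzero(mask&(depth>0)); z=depth[v,u]
    p=np.c_[(u-K[0,2])/K[0,0]*z,(v-K[1,2])/K[1,1]*z,z]
    return (p-t)@R
E
python3 - <<'E'
from h import *
s=sensors.read_state(); print(s, env.tip_reach)
for n in ("top","scene"):
    im,d=cams.camera(n); cv2.imwrite(f"pics/{n}0.png",im)
    for q in ("cap","vase","fan","guard"):
        for o in cams.outline_of(n,q)[:2]:
            w=world(n,o["pixels"],d); print(n,q,round(o["score"],2),o["pixel"],len(w),np.round(np.percentile(w,[2,50,98],axis=0),3).tolist() if len(w) else "")
            if q=="cap" and len(w):
                h=w[w[:,2]>w[:,2].max()-.012]; print(" top", h.min(0),h.max(0),np.median(h,0))
E
```

```text
{'time_s': 0.0, 'joint_positions': array([-1.23216853,  0.52201852, -0.03629832,  1.6000073 ,  0.0211865 ,
        1.02109523, -0.11279624]), 'joint_vel': array([-0.00047492, -0.00068561,  0.00045889, -0.00072773,  0.00030178,
        0.00064731, -0.0002991 ]), 'effort': array([-3.58886491e-04, -9.27092600e+01,  1.97922930e+00, -3.69951332e+01,
        1.77930359e-02,  7.84116914e-03,  2.23173595e-05]), 'ee_pos': array([0.24839753, 0.57323944, 0.30332345]), 'eef_rot': array([-7.43017549e-05,  2.03012111e-01,  9.79176060e-01, -5.67102952e-04]), 'wrist_force': array([-0.90870107, -0.39416158, -0.06539558]), 'ft_torque': array([ 0.01044758, -0.01115986,  0.03855212]), 'gripper_force': 0.0, 'opening': 0.0852810217416466} 0.0726
top cap 0.68 [172.5, 365.2] 591 [[0.675, -0.296, 0.0], [0.722, -0.262, 0.029], [0.752, -0.196, 0.095]]
 top [ 0.67684276 -0.29936906  0.0880582 ] [ 0.75472525 -0.21802146  0.09994575] [ 0.71891871 -0.26051145  0.09170212]
top cap 0.66 [236.8, 318.1] 116 [[0.462, -0.101, 0.173], [0.478, -0.083, 0.179], [0.497, -0.065, 0.185]]
 top [ 0.46181462 -0.10095873  0.175365
[... 352 characters left out ...]
3, -0.46, 0.013], [0.663, -0.354, 0.022]]
scene cap 0.74 [216.0, 235.3] 266 [[0.465, -0.102, 0.143], [0.486, -0.089, 0.175], [0.501, -0.066, 0.182]]
 top [ 0.46183896 -0.10439097  0.17176102] [ 0.50047833 -0.06220192  0.18376075] [ 0.48295754 -0.08401591  0.17800138]
scene vase 0.97 [78.7, 305.8] 3731 [[-0.14, 0.383, -0.555], [0.376, 0.443, 0.203], [0.451, 1.461, 0.314]]
scene fan 0.72 [230.8, 239.6] 4773 [[0.364, -0.199, -0.002], [0.496, -0.096, 0.121], [0.589, 0.036, 0.143]]
scene guard 0.78 [372.6, 176.4] 1889 [[0.442, -0.578, -0.004], [0.558, -0.475, 0.009], [0.667, -0.355, 0.02]]
scene guard 0.38 [215.2, 237.6] 241 [[0.465, -0.102, 0.147], [0.485, -0.089, 0.176], [0.501, -0.066, 0.182]]
```

View pics/top0.png

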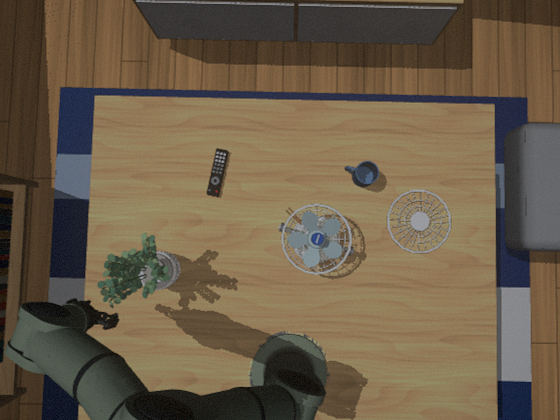

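View pics/scene0.png

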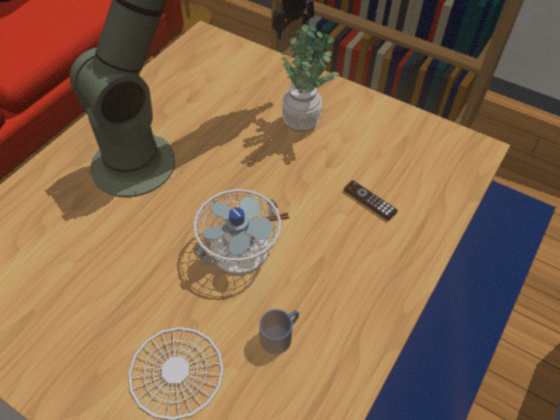

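Call:
arm_command:
  deltas:
    - {"gripper": -1, "tx": 0, "ty": 0, "tz": 0.2, "spin": 0}
    - {"gripper": -1, "tx": 0, "ty": 0, "tz": 0.2, "spin": 0}
    - {"gripper": -1, "tx": 0, "ty": 0, "tz": 0.2, "spin": 0}
    - {"gripper": -1, "tx": 0, "ty": 0, "tz": 0.2, "spin": 0}
    - {"gripper": -1, "tx": 0, "ty": 0, "tz": 0, "spin": 0}

```text
time_s: 1.0
ee_pos: [0.2488, 0.5742, 0.4694]
eef_rot: [0.0, 0.203, 0.979, 0.004]
wrist_force: [0.9, 0.9, -0.7]
opening: 0.0854
gripper_force: 0.0
```

Call:
arm_command:
  deltas:
    - {"gripper": -1, "tx": 0.06, "ty": -0.17, "tz": 0, "spin": -0.04}
    - {"gripper": -1, "tx": 0.06, "ty": -0.17, "tz": 0, "spin": -0.04}
    - {"gripper": -1, "tx": 0.06, "ty": -0.17, "tz": 0, "spin": -0.04}
    - {"gripper": -1, "tx": 0.06, "ty": -0.17, "tz": 0, "spin": -0.04}
    - {"gripper": -1, "tx": 0.06, "ty": -0.17, "tz": 0, "spin": -0.04}
    - {"gripper": -1, "tx": 0.06, "ty": -0.17, "tz": 0, "spin": -0.04}
    - {"gripper": -1, "tx": 0.06, "ty": -0.17, "tz": 0, "spin": -0.04}
    - {"gripper": -1, "tx": 0.06, "ty": -0.17, "tz": 0, "spin": -0.04}
    - {"gripper": -1, "tx": 0.06, "ty": -0.17, "tz": 0, "spin": -0.04}
    - {"gripper": -1, "tx": 0.06, "ty": -0.17, "tz": 0, "spin": -0.04}

```text
time_s: 2.0
ee_pos: [0.3686, 0.232, 0.4639]
eef_rot: [-0.0, 0.497, 0.868, 0.0]
wrist_force: [2.5, -0.1, 0.7]
opening: 0.0854
gripper_force: 0.0
```

```bash
python3 -c "
from h import *
s=sensors.read_state();print(s['joint_positions'],s['ee_pos'],s['eef_rot'])"
```

```text
[-0.91300878  0.05319345  0.22790985  1.83464872 -0.01284577  1.25489487
 -0.15031536] [0.36864269 0.23197525 0.46385663] [-4.66961710e-05  4.96745349e-01  8.67896326e-01  1.53326067e-04]
```

Call:
arm_command:
  deltas:
    - {"gripper": -1, "tx": 0.06, "ty": -0.175, "tz": 0, "spin": -0.09}
    - {"gripper": -1, "tx": 0.06, "ty": -0.175, "tz": 0, "spin": -0.09}
    - {"gripper": -1, "tx": 0.06, "ty": -0.175, "tz": 0, "spin": -0.09}
    - {"gripper": -1, "tx": 0.06, "ty": -0.175, "tz": 0, "spin": -0.09}
    - {"gripper": -1, "tx": 0.06, "ty": -0.175, "tz": 0, "spin": -0.09}
    - {"gripper": -1, "tx": 0.06, "ty": -0.175, "tz": 0, "spin": -0.09}
    - {"gripper": -1, "tx": 0.06, "ty": -0.175, "tz": 0, "spin": -0.09}
    - {"gripper": -1, "tx": 0.06, "ty": -0.175, "tz": 0, "spin": -0.09}
    - {"gripper": -1, "tx": 0.06, "ty": -0.175, "tz": 0, "spin": -0.09}
    - {"gripper": -1, "tx": 0, "ty": 0, "tz": 0, "spin": 0}

```text
time_s: 3.0
ee_pos: [0.4768, -0.0856, 0.4638]
eef_rot: [0.001, 0.917, 0.399, -0.0]
wrist_force: [-1.2, 0.7, -0.1]
opening: 0.0853
gripper_force: 0.0
```

```bash
python3 - <<'E'
from h import *
from scipy.spatial.transform import Rotation as Ro
s=sensors.read_state();print(s['joint_positions'],s['ee_pos'],s['eef_rot'])
c=cams.get_calibration("wrist");im,d=cams.camera("wrist");cv2.imwrite("pics/w1.png",im)
K=np.array(c["K"]);R=cv2.Rodrigues(np.array(c["rvec"],float))[0];t=np.array(c["tvec"],float).ravel();cp=-R.T@t
for o in cams.outline_of("wrist","cap")[:3]:
    m=o["pixels"]; v,u=np.nonzero(m)
    x=(u-K[0,2])/K[0,0];y=(v-K[1,2])/K[1,1];r=np.hypot(x,y);k=np.where(r>1e-6,np.sin(r)/np.maximum(r,1e-6),1)
    ray=np.c_[x*k,y*k,np.cos(r)]
    dd=d[v,u]; P=(ray/ray[:,2:]*dd[:,None]-t)@R; P=P[dd>0]
    T=P[P[:,2]>P[:,2].max()-.01]
    w=ray@R; Q=cp+w*((0.179-cp[2])/w[:,2])[:,None]
    print(o["score"],o["pixel"],len(v),"depth top",np.round([T.min(0),T.max(0),np.median(T,0)],4).tolist(),"plane",(Q.min(0)+Q.max(0))/2,Q.max(0)-Q.min(0),np.median(Q,0))
print(K[0,0],cp)
E
```

```text
[-0.49184888  0.16655055  0.64357291  1.74625562 -0.10272841  1.26273451
 -0.5730221 ] [ 0.47677974 -0.08555577  0.46379887] [ 8.70217773e-04  9.16816787e-01  3.99307084e-01 -2.73357608e-04]
325.19226210127806 [ 0.52964833 -0.02732056  0.5334128 ]
```

View pics/w1.png

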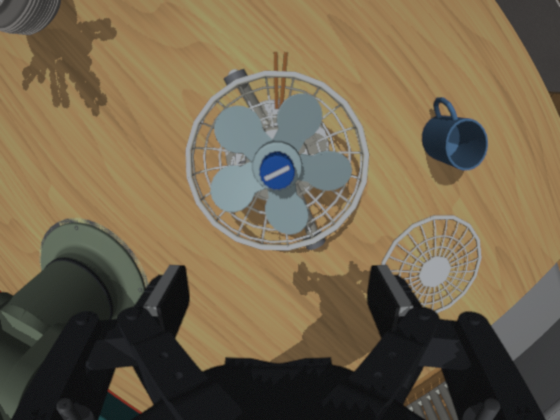

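```bash
cat >> h.py <<'E'
def wristcap(fn, z, lo=(100,150,60), hi=(130,255,255)):
    c=cams.get_calibration("wrist");im,d=cams.camera("wrist");cv2.imwrite(fn,im)
    K=np.array(c["K"]);R=cv2.Rodrigues(np.array(c["rvec"],float))[0];t=np.array(c["tvec"],float).ravel();cp=-R.T@t
    m=cv2.inRange(cv2.cvtColor(im,cv2.COLOR_BGR2HSV),lo,hi)
    n,l,st,ce=cv2.connectedComponentsWithStats(m)
    for i in sorted(range(1,n),key=lambda i:-st[i,4])[:3]:
        v,u=np.nonzero(l==i)
        x=(u-K[0,2])/K[0,0];y=(v-K[1,2])/K[1,1];r=np.hypot(x,y);k=np.sin(r)/np.maximum(r,1e-6)
        ray=np.c_[x*k,y*k,np.cos(r)];dd=d[v,u]
        P=((ray/ray[:,2:]*dd[:,None]-t)@R)[dd>0]; T=P[abs(P[:,2]-z)<.006]
        print(st[i],ce[i]); 
        if len(T)>20: print(" top: med",np.median(T,0),"mid",(T.min(0)+T.max(0))/2,"circ",cv2.minEnclosingCircle(T[:,:2].astype(np.float32)),len(T))
E
python3 -c "
from h import *
wristcap('pics/w2.png',.179)"
```

```text
[263 155  34  36 777] [279.58687259 172.23552124]
 top: med [ 0.47944637 -0.07900276  0.17850303] mid [ 0.47865313 -0.08091     0.17694068] circ ((0.4781615138053894, -0.0809912234544754), 0.019793841987848282) 727
```

Call:
arm_command:
  deltas:
    - {"gripper": -1, "tx": 0.0135, "ty": 0.018, "tz": -0.15, "spin": -0.065}
    - {"gripper": -1, "tx": 0, "ty": 0, "tz": -0.2, "spin": -0.065}
    - {"gripper": -1, "tx": 0, "ty": 0, "tz": -0.2, "spin": -0.065}
    - {"gripper": -1, "tx": 0, "ty": 0, "tz": -0.2, "spin": -0.065}
    - {"gripper": -1, "tx": 0, "ty": 0, "tz": -0.12, "spin": 0}
    - {"gripper": -1, "tx": 0, "ty": 0, "tz": 0, "spin": 0}
    - {"gripper": -1, "tx": 0, "ty": 0, "tz": 0, "spin": 0}

```text
time_s: 3.85
ee_pos: [0.4794, -0.0774, 0.2906]
eef_rot: [-0.0, 0.977, 0.211, 0.0]
wrist_force: [0.6, -0.6, 0.5]
opening: 0.0855
gripper_force: 0.0
```

```bash
python3 -c "
from h import *
s=sensors.read_state();print(s['joint_positions'],s['ee_pos'],s['eef_rot'])
wristcap('pics/w3.png',.179)"
```

```text
[-0.45391468  0.37818092  0.63733472  1.99570475 -0.29479547  0.8586319
 -0.80062029] [ 0.47936405 -0.07736526  0.29064632] [-9.30740441e-05  9.77450071e-01  2.11166630e-01  6.46988553e-05]
[ 253  197   64   71 2912] [283.47252747 232.49553571]
 top: med [ 0.48109736 -0.07885058  0.17851378] mid [ 0.47929129 -0.0812228   0.17702051] circ ((0.47910767793655396, -0.0811324417591095), 0.020000822842121124) 2483
```

View pics/w3.png

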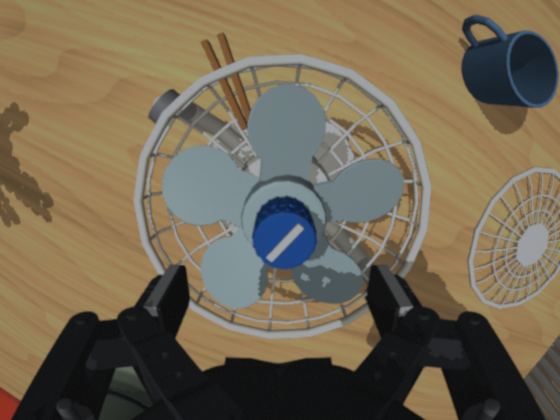

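Call:
arm_command:
  deltas:
    - {"gripper": -1, "tx": 0, "ty": -0.02, "tz": -0.1, "spin": 0}
    - {"gripper": -1, "tx": 0, "ty": 0, "tz": -0.12, "spin": 0}
    - {"gripper": -1, "tx": 0, "ty": 0, "tz": -0.12, "spin": 0}
    - {"gripper": -1, "tx": 0, "ty": 0, "tz": 0, "spin": 0}
    - {"gripper": -1, "tx": 0, "ty": 0, "tz": 0, "spin": 0}

```text
time_s: 4.4
ee_pos: [0.4797, -0.082, 0.2233]
eef_rot: [0.0, 0.978, 0.21, 0.001]
wrist_force: [0.3, -0.8, 0.3]
opening: 0.0853
gripper_force: 0.0
```

Call:
arm_command:
  deltas:
    - {"gripper": 1, "tx": 0, "ty": 0, "tz": 0, "spin": 0}
    - {"gripper": 1, "tx": 0, "ty": 0, "tz": 0, "spin": 0}
    - {"gripper": 1, "tx": 0, "ty": 0, "tz": 0, "spin": 0}
    - {"gripper": 1, "tx": 0, "ty": 0, "tz": 0, "spin": 0}
    - {"gripper": 1, "tx": 0, "ty": 0, "tz": 0, "spin": 0}
    - {"gripper": 1, "tx": 0, "ty": 0, "tz": 0, "spin": 0}
    - {"gripper": 1, "tx": 0, "ty": 0, "tz": 0, "spin": 0}
    - {"gripper": 1, "tx": 0, "ty": 0, "tz": 0, "spin": 0}

```text
time_s: 5.2
ee_pos: [0.4795, -0.0819, 0.2227]
eef_rot: [-0.0, 0.978, 0.21, 0.001]
wrist_force: [-3.5, 1.6, 15.7]
opening: 0.0382
gripper_force: 58.2
```

Call:
arm_command:
  deltas:
    - {"gripper": 1, "tx": 0, "ty": 0, "tz": 0, "spin": 0.07}
    - {"gripper": 1, "tx": 0, "ty": 0, "tz": 0.001, "spin": 0.07}
    - {"gripper": 1, "tx": 0, "ty": 0, "tz": 0.001, "spin": 0.07}
    - {"gripper": 1, "tx": 0, "ty": 0, "tz": 0.001, "spin": 0.07}
    - {"gripper": 1, "tx": 0, "ty": 0, "tz": 0.001, "spin": 0.07}

```text
time_s: 5.7
ee_pos: [0.4794, -0.0811, 0.2231]
eef_rot: [-0.0, 0.883, 0.469, 0.001]
wrist_force: [-0.4, 8.2, -3.1]
opening: 0.0384
gripper_force: 69.8
```

```bash
python3 -c "
from h import *
s=sensors.read_state();print(s['joint_positions'],s['ee_pos'],s['eef_rot'],s['wrist_force'],s['ft_torque'],s['opening'])
im,d=cams.camera('wrist');cv2.imwrite('pics/w4.png',im)"
```

```text
[-0.26326197  0.45302341  0.40597506  2.05086585 -0.27786822  0.68874879
 -0.27175107] [ 0.47944925 -0.08112255  0.22305448] [-4.75922543e-04  8.83077258e-01  4.69226927e-01  6.49397509e-04] [-0.4264402   8.16810589 -3.11612051] [ 1.54627504  0.0619047  -2.03490303] 0.03842888051894875
```

View pics/w4.png

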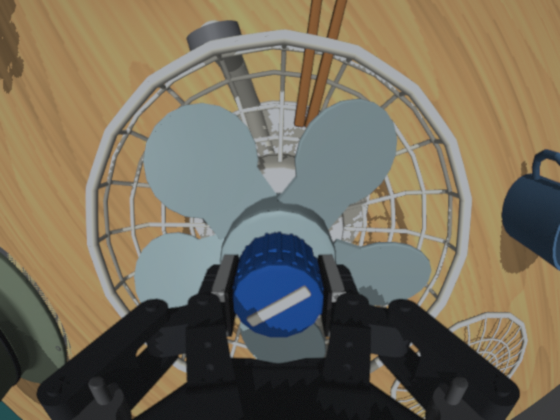

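Call:
arm_command:
  deltas:
    - {"gripper": 1, "tx": 0, "ty": 0, "tz": -0.003, "spin": -0.07}
    - {"gripper": 1, "tx": 0, "ty": 0, "tz": 0, "spin": -0.07}
    - {"gripper": 1, "tx": 0, "ty": 0, "tz": 0.001, "spin": -0.07}
    - {"gripper": 1, "tx": 0, "ty": 0, "tz": 0.001, "spin": -0.07}
    - {"gripper": 1, "tx": 0, "ty": 0, "tz": 0.001, "spin": -0.07}
    - {"gripper": 1, "tx": 0, "ty": 0, "tz": 0.001, "spin": -0.07}
    - {"gripper": 1, "tx": 0, "ty": 0, "tz": 0.001, "spin": -0.07}

```text
time_s: 6.45
ee_pos: [0.4796, -0.0817, 0.2235]
eef_rot: [-0.0, 0.995, 0.1, 0.001]
wrist_force: [1.5, 1.5, 1.8]
opening: 0.0388
gripper_force: 69.8
```

```bash
python3 -c "
from h import *
s=sensors.read_state();print(s['joint_positions'],s['ee_pos'],s['eef_rot'],s['wrist_force'],s['ft_torque'],s['opening'])
im,d=cams.camera('wrist');cv2.imwrite('pics/w5.png',im)"
```

```text
[-0.41813996  0.49909508  0.62438623  2.05726921 -0.44097917  0.7162011
 -0.88353512] [ 0.47958975 -0.08169707  0.22351948] [-8.22918372e-05  9.95024160e-01  9.96323429e-02  5.57265146e-04] [1.48380995 1.48613791 1.81396986] [ 0.25344545 -0.32672183  0.04934088] 0.038821707346610036
```

View pics/w5.png

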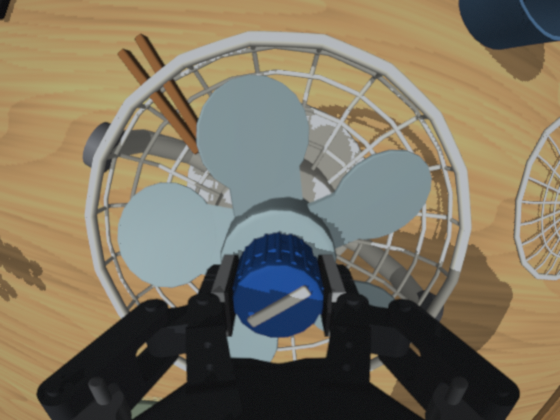

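Call:
arm_command:
  deltas:
    - {"gripper": -1, "tx": 0, "ty": 0, "tz": 0, "spin": 0}
    - {"gripper": -1, "tx": 0, "ty": 0, "tz": 0, "spin": 0}
    - {"gripper": -1, "tx": 0, "ty": 0, "tz": 0, "spin": 0}
    - {"gripper": -1, "tx": 0, "ty": 0, "tz": 0, "spin": 0}
    - {"gripper": -1, "tx": 0, "ty": 0, "tz": 0, "spin": 0.09}
    - {"gripper": -1, "tx": 0, "ty": 0, "tz": 0, "spin": 0.09}
    - {"gripper": -1, "tx": 0, "ty": 0, "tz": 0, "spin": 0.09}
    - {"gripper": -1, "tx": 0, "ty": 0, "tz": 0, "spin": 0.09}
    - {"gripper": -1, "tx": 0, "ty": 0, "tz": 0, "spin": 0.09}
    - {"gripper": -1, "tx": 0, "ty": 0, "tz": 0, "spin": 0.09}

```text
time_s: 7.5
ee_pos: [0.4791, -0.082, 0.2232]
eef_rot: [0.0, 0.863, 0.505, 0.0]
wrist_force: [-0.1, -0.5, -0.2]
opening: 0.0856
gripper_force: 0.0
```

Call:
arm_command:
  deltas:
    - {"gripper": -1, "tx": 0, "ty": 0, "tz": 0, "spin": 0.09}
    - {"gripper": -1, "tx": 0, "ty": 0, "tz": 0, "spin": 0.09}
    - {"gripper": -1, "tx": 0, "ty": 0, "tz": 0, "spin": 0.09}
    - {"gripper": -1, "tx": 0, "ty": 0, "tz": 0, "spin": 0.09}
    - {"gripper": -1, "tx": 0, "ty": 0, "tz": 0, "spin": 0.09}
    - {"gripper": -1, "tx": 0, "ty": 0, "tz": 0, "spin": 0.09}
    - {"gripper": -1, "tx": 0, "ty": 0, "tz": 0, "spin": 0.09}
    - {"gripper": -1, "tx": 0, "ty": 0, "tz": 0, "spin": 0.09}
    - {"gripper": -1, "tx": 0, "ty": 0, "tz": 0, "spin": 0.09}
    - {"gripper": -1, "tx": 0, "ty": 0, "tz": 0, "spin": 0}

```text
time_s: 8.5
ee_pos: [0.4791, -0.0822, 0.2232]
eef_rot: [0.0, 0.396, 0.918, 0.0]
wrist_force: [0.2, 0.3, -0.5]
opening: 0.0851
gripper_force: 0.0
```

```bash
python3 -c "
from h import *
s=sensors.read_state();print(s['joint_positions'],s['ee_pos'],s['eef_rot'],s['wrist_force'],s['ft_torque'],s['opening'])
wristcap('pics/w6.png',.180)"
```

```text
[ 0.01742054  0.42059344  0.03931131  2.03728188 -0.02567015  0.68404875
  0.82962658] [ 0.4790905  -0.08220312  0.22316415] [2.52767876e-05 3.96027574e-01 9.18238613e-01 1.01749604e-04] [ 0.2265422   0.34116082 -0.52636342] [-0.02159524  0.01976608  0.03673246] 0.0851372381623647
[ 231  229   92  104 6097] [278.11710677 282.23716582]
 top: med [ 0.47396212 -0.07782492  0.17917633] mid [ 0.47599141 -0.08023688  0.17755358] circ ((0.4761100113391876, -0.08028478920459747), 0.01990274153649807) 4911
[269 230   3   1   3] [270. 230.]
[257 236   2   1   2] [257.5 236. ]
```

Call:
arm_command:
  deltas:
    - {"gripper": 1, "tx": 0, "ty": 0, "tz": 0, "spin": 0}
    - {"gripper": 1, "tx": 0, "ty": 0, "tz": 0, "spin": 0}
    - {"gripper": 1, "tx": 0, "ty": 0, "tz": 0, "spin": 0}
    - {"gripper": 1, "tx": 0, "ty": 0, "tz": 0, "spin": 0}
    - {"gripper": 1, "tx": 0, "ty": 0, "tz": 0, "spin": 0}
    - {"gripper": 1, "tx": 0, "ty": 0, "tz": 0, "spin": 0}
    - {"gripper": 1, "tx": 0, "ty": 0, "tz": 0, "spin": 0}
    - {"gripper": 1, "tx": 0, "ty": 0, "tz": 0, "spin": 0}

```text
time_s: 9.35
ee_pos: [0.4792, -0.0819, 0.2231]
eef_rot: [0.0, 0.397, 0.918, 0.0]
wrist_force: [-0.8, 1.7, 4.6]
opening: 0.0385
gripper_force: 59.7
```

Call:
arm_command:
  deltas:
    - {"gripper": 1, "tx": 0, "ty": 0, "tz": 0.0015, "spin": -0.085}
    - {"gripper": 1, "tx": 0, "ty": 0, "tz": 0.0015, "spin": -0.085}
    - {"gripper": 1, "tx": 0, "ty": 0, "tz": 0.0015, "spin": -0.085}
    - {"gripper": 1, "tx": 0, "ty": 0, "tz": 0.0015, "spin": -0.085}
    - {"gripper": 1, "tx": 0, "ty": 0, "tz": 0.0015, "spin": -0.085}
    - {"gripper": 1, "tx": 0, "ty": 0, "tz": 0.0015, "spin": -0.085}
    - {"gripper": 1, "tx": 0, "ty": 0, "tz": 0.0015, "spin": -0.085}
    - {"gripper": 1, "tx": 0, "ty": 0, "tz": 0.0015, "spin": -0.085}

```text
time_s: 10.15
ee_pos: [0.4792, -0.082, 0.2255]
eef_rot: [0.0, 0.811, 0.585, 0.0]
wrist_force: [-0.5, -0.2, 2.2]
opening: 0.0385
gripper_force: 59.7
```

Goes easily; continuing.

Call:
arm_command:
  deltas:
    - {"gripper": 1, "tx": 0, "ty": 0, "tz": 0.0015, "spin": -0.085}
    - {"gripper": 1, "tx": 0, "ty": 0, "tz": 0.0015, "spin": -0.085}
    - {"gripper": 1, "tx": 0, "ty": 0, "tz": 0.0015, "spin": -0.085}
    - {"gripper": 1, "tx": 0, "ty": 0, "tz": 0.0015, "spin": -0.085}
    - {"gripper": 1, "tx": 0, "ty": 0, "tz": 0.0015, "spin": -0.085}
    - {"gripper": 1, "tx": 0, "ty": 0, "tz": 0.0015, "spin": -0.085}
    - {"gripper": 1, "tx": 0, "ty": 0, "tz": 0.0015, "spin": -0.085}
    - {"gripper": 1, "tx": 0, "ty": 0, "tz": 0.0015, "spin": -0.085}

```text
time_s: 10.95
ee_pos: [0.4791, -0.0822, 0.2279]
eef_rot: [0.0, 0.996, 0.091, 0.0]
wrist_force: [-2.9, -1.8, 2.6]
opening: 0.0383
gripper_force: 59.8
```

Call:
arm_command:
  deltas:
    - {"gripper": 1, "tx": 0, "ty": 0, "tz": 0.0015, "spin": -0.085}
    - {"gripper": 1, "tx": 0, "ty": 0, "tz": 0.0015, "spin": -0.085}
    - {"gripper": 1, "tx": 0, "ty": 0, "tz": 0.0015, "spin": -0.085}
    - {"gripper": 1, "tx": 0, "ty": 0, "tz": 0.0015, "spin": -0.085}
    - {"gripper": 1, "tx": 0, "ty": 0, "tz": 0.0015, "spin": -0.085}
    - {"gripper": 1, "tx": 0, "ty": 0, "tz": 0.0015, "spin": -0.085}
    - {"gripper": 1, "tx": 0, "ty": 0, "tz": 0.0015, "spin": -0.085}

```text
time_s: 11.65
ee_pos: [0.479, -0.0821, 0.23]
eef_rot: [0.0, 0.93, -0.367, -0.0]
wrist_force: [-4.2, -1.3, 3.0]
opening: 0.0385
gripper_force: 59.9
```

```bash
python3 -c "
from h import *
s=sensors.read_state();print(s['joint_positions'],s['ee_pos'],s['eef_rot'],s['wrist_force'],s['ft_torque'],s['opening'])
im,d=cams.camera('wrist');cv2.imwrite('pics/w7.png',im)"
```

```text
[-0.58749401  0.58253689  0.89063881  2.05926977 -0.63909479  0.79894894
 -1.63091908] [ 0.47901371 -0.08212253  0.23002053] [ 1.58810818e-04  9.30112124e-01 -3.67275661e-01 -1.53405913e-05] [-4.24755675 -1.32610031  2.9575544 ] [-0.20536224  0.54542337  0.03568242] 0.038535909748359534
```

View pics/w7.png

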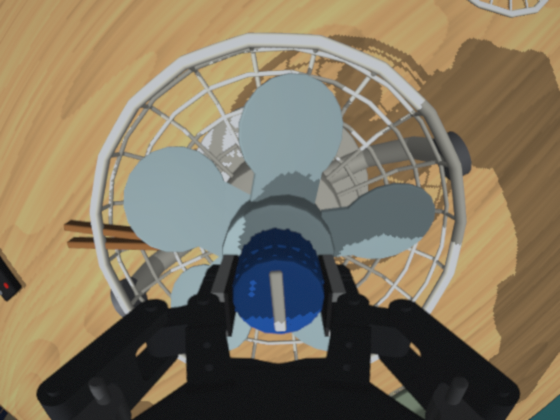

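Call:
arm_command:
  deltas:
    - {"gripper": 1, "tx": 0, "ty": 0, "tz": 0.0015, "spin": -0.08}
    - {"gripper": 1, "tx": 0, "ty": 0, "tz": 0.0015, "spin": -0.08}
    - {"gripper": 1, "tx": 0, "ty": 0, "tz": 0.0015, "spin": -0.08}
    - {"gripper": 1, "tx": 0, "ty": 0, "tz": 0.005, "spin": 0}
    - {"gripper": 1, "tx": 0, "ty": 0, "tz": 0.005, "spin": 0}
    - {"gripper": 1, "tx": 0, "ty": 0, "tz": 0.005, "spin": 0}

```text
time_s: 12.3
ee_pos: [0.4791, -0.0818, 0.2339]
eef_rot: [-0.0, 0.847, -0.531, -0.0]
wrist_force: [0.1, 0.8, -0.9]
opening: 0.0385
gripper_force: 60.2
```

Call:
arm_command:
  deltas:
    - {"gripper": 1, "tx": 0, "ty": 0, "tz": 0.025, "spin": 0}
    - {"gripper": 1, "tx": 0, "ty": 0, "tz": 0.05, "spin": 0}
    - {"gripper": 1, "tx": 0, "ty": 0, "tz": 0.1, "spin": 0}
    - {"gripper": 1, "tx": 0, "ty": 0, "tz": 0.1, "spin": 0}
    - {"gripper": 1, "tx": 0, "ty": 0, "tz": 0.1, "spin": 0}
    - {"gripper": 1, "tx": 0, "ty": 0, "tz": 0.1, "spin": 0}
    - {"gripper": 1, "tx": 0, "ty": 0, "tz": 0.1, "spin": 0}
    - {"gripper": 1, "tx": 0, "ty": 0, "tz": 0.03, "spin": 0}
    - {"gripper": 1, "tx": 0, "ty": 0, "tz": 0, "spin": 0}
    - {"gripper": 1, "tx": 0, "ty": 0, "tz": 0, "spin": 0}

```text
time_s: 13.3
ee_pos: [0.4789, -0.0818, 0.3545]
eef_rot: [-0.0, 0.846, -0.533, -0.0]
wrist_force: [-0.7, -0.4, -0.9]
opening: 0.0383
gripper_force: 60.2
```

```bash
python3 -c "
from h import *
a,_=cams.camera('scene');b,_=cams.camera('wrist')
cv2.imwrite('pics/f.png',np.hstack([cv2.resize(a[60:,60:460],(400,360)),cv2.resize(b,(400,360))]))
s=sensors.read_state();print(s['ee_pos'],s['wrist_force'],s['opening'],s['joint_vel'])"
```

```text
[ 0.47890489 -0.08184446  0.35430543] [ 0.41756798 -0.6080127  -0.42242376] 0.03854485600729399 [ 4.63531967e-05  2.33618795e-03  1.80765131e-03 -2.37474201e-03
  1.49058873e-03  1.34314714e-03 -5.28490227e-04]
```

View pics/f.png

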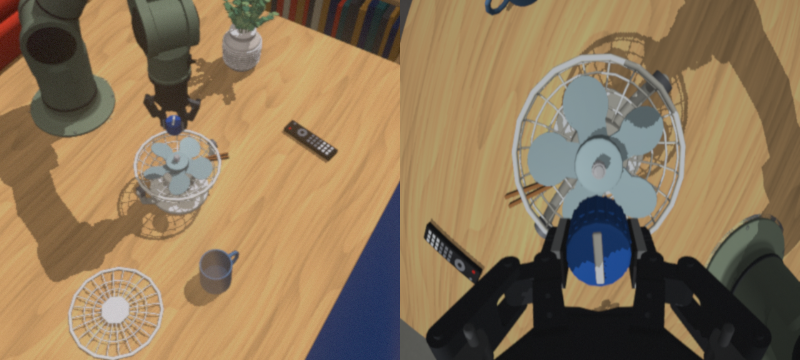

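The cap is in the gripper above the bare shaft, at about (174,124) in the left half of the picture. It sits roughly 12 cm above the hub, and everything else is where it was.

```bash
python3 -c "
from h import *
print(ticket.close_job())"
```

```text
the job is handed in; nothing more can be done
None
```

The cap is off (it turned out to have a left-hand thread) and is held still in the gripper about 12 cm above the hub; I did not touch the guard, remote, mug or vase, and the job is handed in.

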